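Lock the sample cell into the oil photometer

ROBOT

A 7-joint arm with a two-finger parallel gripper is mounted at the origin on a cart in front of the work surface, level with it; the furniture and walls round the work are solid. World frame = base frame: x ahead of the robot, y to its left, z up, the work surface at z = 0. Lengths are in mm, angles in degrees, forces in N, time in s.
With the tool pointing down it reaches from about 425 to 875 mm from the base axis. Payload 8.4 kg.
Tool frame: the origin (TCP) lies midway between the tips of the shut fingers; the grasp point (between the pads) lies ctrl.hold_point_z behind it (ctrl.hold_point_z is the distance from the TCP to the grasp point, in mm); z points along the fingers, y is the direction in which the jaws open and shut (so a half turn about z gives the same grasp; the last joint's range is limited). The gripper opens to 87 mm and grips with 3 to 60 N. Pads are 19 mm wide; open, the fingers measure 117 mm over their backs; the gripper's body (75 mm by 190 mm) begins 51 mm behind the grasp point.
Start: joints at [-78.736, 19.091, 2.286, 83.961, -0.768, 76.965, -3.352], TCP at [189.48, 621.74, 222.546] pointing down, gripper open.
Joint ranges: [-147.57, 147.57], [-21.85, 119.76], [-74.77, 79.35], [14.55, 137.4], [-85.83, 265.84], [4.83, 119.75], [-152.11, 152.11]. Speed limits (degrees/s): [127.2, 127.2, 159.86, 159.86, 180, 180, 180].

INTERFACE

Orientations are given as [roll, pitch, yaw] about the fixed x, y, z axes, in that order (R = Rz(yaw) Ry(pitch) Rx(roll)).
In Python, from workcell import ctrl gives the robot as it stands. Calls block until the motion is done:
- ctrl.goto(position, orientation): joint-space move of the TCP to a pose.
- ctrl.movel(position, vel=150, orientation=None): straight line of the TCP; orientation=None keeps the orientation; vel is the mean speed in mm/s.
- ctrl.move_joints(angles): joint-space move.
- ctrl.command_gripper(opening): finger opening in mm; the grip force is fixed at half the most; returns when the fingers have stopped.
- ctrl.sleep(seconds).
- ctrl.ik(position, orientation): joint angles nearest the present ones, or None.
- ctrl.get_state(): the state.
- ctrl.read_camera(name): name is "side" or "top" or "wrist"; returns the picture (480x640x3 uint8, red, green, blue); there is no depth.
- ctrl.calibration(name): a dict with "fovy" (degrees; the focal length in pixels is half the picture's height over the tangent of half this angle, whatever the lens; pixels are square), "cx", "cy" (the principal point, pixels), "k1" (the pictures are not rectified: a ray, as slopes to the right and down, at radius r is drawn at 1 + k1 r^2 times it, then the intrinsics apply), "R" (3x3) and "t" (3): a world point X has camera coordinates R X + t; the wrist camera has in their place "hand_eye" (4x4, takes a point from camera to tool coordinates, whose origin is the TCP and whose axes are the flange's). Camera axes: x right, y down, z forward; pixel columns grow to the right and rows downward; lengths in mm; the calibration is good to about 2 mm. A picture is of the moment at which its call begins: read the wrist's pose just before it. calibration takes no time and is no camera call.
A pose or a line that the arm cannot do raises ctrl.PlanningError and nothing moves.
- ctrl.hand_in(): hands the job in, once; it reports no verdict.
Trained networks look in the newest picture that a camera, given by its name, has taken for a name from the list of things; names that differ only in an ending like _2 or _b are one class to them, and where a whole thing is asked for, a point or a joint stands for the part that bears it (a point fixed in the world has none). Each returns a list of dicts, best first, with "score" (0 to 1); they miss things now and then, are a little off and sometimes report something else, mostly with a low value. They report only what shows in the picture. A call takes as long as a camera call.
- ctrl.spot_in(camera, label): "rect" ([centre column, centre row, width, height] in pixels, round what is visible of it).
The state is a dict: "time": time; "q": joint angles; "joint_vel": joint speeds; "tau": joint torques, N m; "position": TCP position; "tcp_rot": TCP orientation; "contact_force": force on the tool from outside, world axes, zero at the start; "torque": the same for the moment, N m; "finger_gap": finger opening in mm.
Only numpy, scipy, OpenCV 4.12 (cv2) and the standard library are available. Lean on these libraries where they do the work, as an engineer would, in place of code of your own. Each camera call takes 0.05 s, during which the arm holds its last target.

TASK

Set the glass-windowed sample cell from the wooden stand in the photometer's bayonet socket so that its clear faces look along the light path between lamp and detector: lower its two pins through the slots of the ring, press it down gently against the spring seat, turn it clockwise (seen from above) to the stop and let it rise until its pins sit fully home in the notches. Handle glass and socket gently, never pressing or twisting hard, leave the cell standing there untouched, and do not disturb the dark blank or the other things on the bench.

Things in the scene. Friction and masses are not known exactly. Their poses are not given: they have to be found in the camera images.
- cell_mid (a point): Sample cell: loose, upright, 90 mm tall, 0.10 to 0.19 kg. Point on its axis 45 mm above its underside; z up. Foot disc 24 mm across at the underside, widening to 30 mm (3 to 6 mm up); above it to 34 mm up a glass block, clear faces towards +y and -y, metal cheeks on its x sides, within 30 mm across. It stands in a loose recess 6 mm deep, 10 mm above the bench. A half turn changes nothing.
- cell_pins (a point): Point on the cell's axis 42 mm above its underside, level with its two round pins: 6 mm thick, standing out of the collar along the cell's +y and -y, tips 23 mm from the axis. Collar: metal, 34 mm across, 34 to 58 mm up, bevelled 1 mm below; over it a black flange 39 mm across, 58 to 63 mm up.
- cell_bar (a point): Centre of the cell's black grip bar, 76.5 mm above its underside: 12 mm thick in the cell's x, 32 mm long in y, 27 mm high (63 to 90 mm up). The bar points along the pins and along the line of sight through the clear faces.
- socket (a point): Photometer, fixed; nominal axis of its bayonet socket at the height of the ring's top face, 80 mm above the bench, z up. Light path along y: black lamp house at +y, grey detector box at -y, not above the ring; base 86 x 200 mm. The ring (66 mm across, bore 36 mm) is locked by its centring screws 2 to 3.6 mm to one side of this point, which this pose does not show: see or feel for it.
- slots (a point): Same point as socket. Two entry slots in the ring's top, opposite one another on a line 60 degrees counter-clockwise (from above) from the y line, 8 mm wide, reaching 24.5 mm from the ring's centre, through the 8 mm thick lip. The pins are below the lip once the cell's underside is 53 mm below the ring's top.
- notches (a point): 8 mm below socket, level with the lip's underside. Two notches there, opposite one another on the y line (black marks above), 8 mm wide, 3 mm deep; the pins rise into them when let up: home, with cell_mid 5 mm below the ring's top and the cell's y along this y, either way round. Below the lip the pins turn clockwise from the slots to hard stops 3 degrees past the notches.
- seat_top (a point): Centre of the top of the spring seat that carries the cell's foot, steel, 27 mm across; 42 mm below the ring's top at rest, goes down 13.5 mm to a hard bottom (cell's underside 55.5 mm below the ring's top). It pushes up with 4 N at rest, 7 N with the cell home, 9.4 N at the bottom. A turn the wrong way is barred by a stop at the slots.
- blank_mid (a point): Dark blank: loose steel plug 85 mm tall, shaped like the cell but without glass and with a round knob instead of a bar; point 42 mm above its underside. It stands in the other recess of the stand, 90 mm from the cell. Leave it alone.
- cell_stand: The fixed wooden stand, 170 mm in x, 76 mm in y, 16 mm high; origin under its centre; recesses 45 mm either side of it along x.
- dish: Loose empty metal dish, 51 mm across, 16 mm high, near the photometer. Leave it alone.
- glue_bottle: Loose brown bottle, 36 mm across, 75 mm tall, near the photometer; origin under it. Leave it alone.
- oil_can: Loose oil can with a thin spout, 64 mm across, 125 mm tall. Leave it alone.
- chuck_key: Loose steel chuck key lying flat, 95 by 88 by 17 mm. Leave it alone.

How it is judged:
By the outcome, as a careful person would: the job done as asked, in the order asked, and still so for the second after the job is handed in, with the robot touching nothing.
It also fails if it takes over 72 s, if anything falls off the work surface, if the arm or the gripper's body presses on something with over 40 N, if the wrist force passes 120 N, or if a joint passes its speed limit or range.

## Working session

There is one attempt and no reset: what is moved stays moved. The work goes in short steps, each a Python script; the robot and the scene stay as the last script left them, time stands still between calls to the robot, and variables do not carry over. Pictures are saved under pics/ and viewed, and the job is handed in when it is done.

```bash
ls; mkdir -p pics
python3 - <<'E'
from workcell import ctrl
import cv2
s=ctrl.get_state()
print(s['time'],s['position'],s['tcp_rot'],s['contact_force'],s['finger_gap'],ctrl.hold_point_z)
for n in ("side","top","wrist"):
    im=ctrl.read_camera(n); cv2.imwrite(f"pics/a_{n}.png",im[:,:,::-1])
    print(n,ctrl.calibration(n))
    if n!="wrist":
        for l in ("cell_mid","cell_pins","cell_bar","socket","blank_mid","cell_stand","dish","glue_bottle","oil_can","chuck_key"):
            r=ctrl.spot_in(n,l)
            print(l,[( [round(v) for v in d['rect']],round(d['score'],2)) for d in r[:2]])
print(ctrl.get_state()['time'])
E
```

```text
pics
0.0 [189.38372057 621.30318634 221.66500814] [-1.79907573e+02  6.84116787e-03  1.63050114e+02] [-0.20631055 -0.44996174 -0.26845019] 87.01236757053805 18.700000000000003
side {'fovy': 57.748118033281884, 'cx': 317.4616405848613, 'cy': 245.1032855613375, 'k1': -0.05193848566924913, 'R': array([[ 0.94441521, -0.32817595,  0.01950535],
       [-0.12811093, -0.42201685, -0.89749059],
       [ 0.30276641,  0.84510492, -0.44060206]]), 't': array([-480.98674453,  214.70245452,  721.62847177])}
cell_mid [([285, 246, 13, 39], 0.7)]
cell_pins [([284, 251, 14, 37], 0.74)]
cell_bar [([284, 245, 12, 40], 0.83), ([346, 338, 80, 97], 0.23)]
socket [([345, 339, 76, 96], 0.81)]
blank_mid [([320, 247, 16, 33], 0.61)]
cell_stand [([300, 267, 77, 24], 0.7)]
dish [([295, 330, 25, 21], 0.79)]
glue_bottle [([315, 364, 21, 44], 0.58), ([242, 233, 36, 12], 0.18)]
oil_can [([318, 217, 26, 42], 0.59)]
chuck_key [([242, 234, 38, 15], 0.43)]
top {'fovy': 44.7652191228114, 'cx': 327.99569812161633, 'cy': 244.46447731327706, 'k1': 0.0646974223605845, 'R': array([[ 0.01452672, -0.99984623,  0.00982283],
      
[... 414 characters left out ...]
], 0.69)]
cell_stand [([286, 246, 56, 89], 0.81)]
dish [([410, 292, 26, 26], 0.95)]
glue_bottle [([475, 294, 25, 24], 0.68)]
oil_can [([200, 200, 36, 32], 0.62)]
chuck_key [([174, 299, 41, 49], 0.68), ([410, 294, 26, 27], 0.47)]
wrist {'fovy': 65.42921762806306, 'cx': 319.0992330405797, 'cy': 239.18229394475335, 'k1': -0.06509413442088698, 'hand_eye': array([[-6.56413091e-04, -9.57915186e-01, -2.87050633e-01,
         7.89662861e+01],
       [ 9.99999622e-01, -7.92273823e-04,  3.57143554e-04,
         7.53808708e-01],
       [-5.69535936e-04, -2.87050290e-01,  9.57915344e-01,
        -1.62024739e+02],
       [ 0.00000000e+00,  0.00000000e+00,  0.00000000e+00,
         1.00000000e+00]])}
1.15
```

Run:
```python
import cv2
a=cv2.imread("pics/a_side.png"); cv2.imwrite("pics/b_side.png",cv2.resize(a[180:420,180:440],None,fx=3,fy=2.5,interpolation=cv2.INTER_CUBIC)[:600,:800])
a=cv2.imread("pics/a_top.png"); cv2.imwrite("pics/b_top.png",cv2.resize(a[160:340,240:510],None,fx=2.9,fy=2.9,interpolation=cv2.INTER_CUBIC))
```

```text
(no output)
```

View pics/a_side.png

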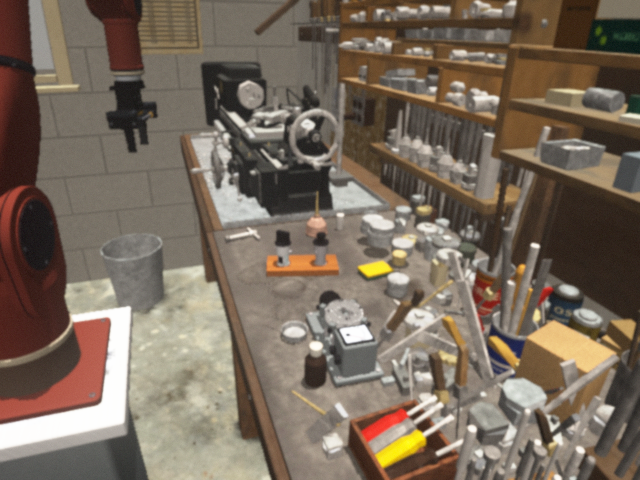

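View pics/b_side.png

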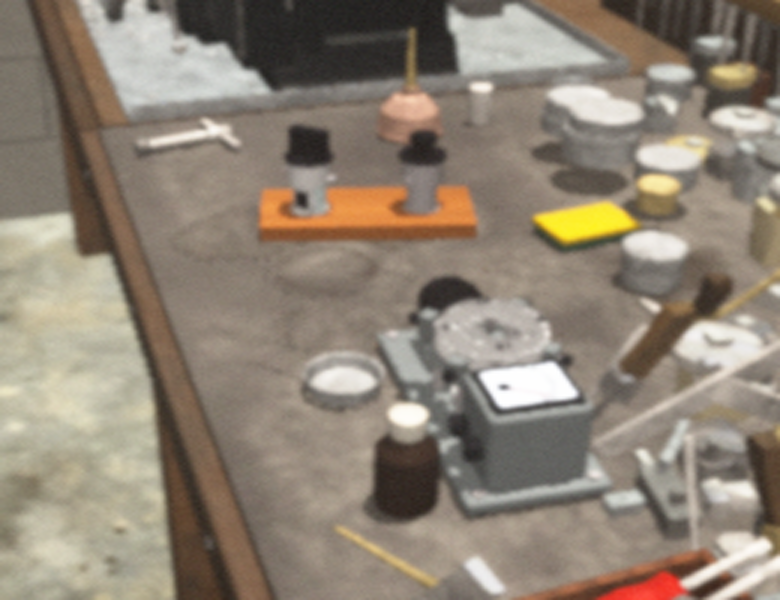

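View pics/b_top.png

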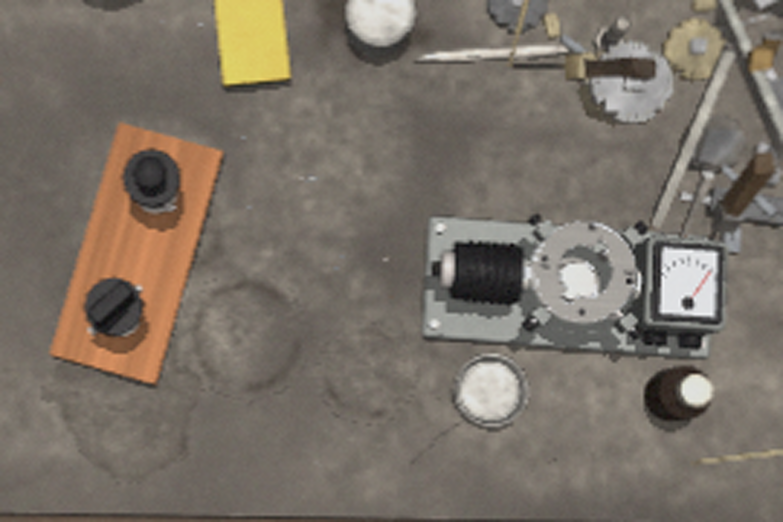

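```bash
cat > h.py <<'E'
import numpy as np, cv2
from scipy.spatial.transform import Rotation as Rr
from workcell import ctrl
def intr(c):
    f=240/np.tan(np.radians(c['fovy']/2)); return f,c['cx'],c['cy'],c['k1']
def ray(c,u,v):
    f,cx,cy,k=intr(c); d=np.array([(u-cx)/f,(v-cy)/f]); x=d.copy()
    for _ in range(20): x=d/(1+k*(x@x))
    return np.array([x[0],x[1],1.])
def camRt(name,pose=None):
    c=ctrl.calibration(name)
    if name!='wrist': return c,np.array(c['R']),np.array(c['t'])
    p,o=pose; T=np.eye(4);T[:3,:3]=Rr.from_euler('xyz',o,degrees=True).as_matrix();T[:3,3]=p
    M=np.linalg.inv(T@np.array(c['hand_eye'])); return c,M[:3,:3],M[:3,3]
def unproj(name,u,v,z,pose=None):
    c,R,t=camRt(name,pose); d=R.T@ray(c,u,v); o=-R.T@t
    return o+d*(z-o[2])/d[2]
def proj(name,X,pose=None):
    c,R,t=camRt(name,pose); f,cx,cy,k=intr(c); P=R@np.asarray(X,float)+t; x=P[:2]/P[2]; x=x*(1+k*(x@x)); return np.array([f*x[0]+cx,f*x[1]+cy])
def snap(fn):
    s=ctrl.get_state(); pose=(s['position'],s['tcp_rot']); im=ctrl.read_camera('wrist'); cv2.imwrite(fn,im[:,:,::-1]); return im,pose
E
python3 - <<'E'
from h import *
def u(x,y,z): return unproj('top',240+x/2.9,160+y/2.9,z).round(1)
print('cell bar top',u(114,303,100),u(90,318,100),u(135,288,100))
print('blank knob',u(150,172,95))
print('stand corners',[u(*p,16) for p in [(118,123),(222,151),(155,384),(51,353)]])
print('ring',u(583,272,80))
print('base corners',[u(*p,10) for p in [(430,216),(708,356),(424,338)]])
print('lamp',u(440,270,60),'det',u(688,285,70))
print('dish',u(490,390,16),'bottle',u(694,390,75),'oil', unproj('top',200,200,60),'bottle')
E
```

```text
cell bar top [495.2 214.2 100. ] [485.3 229.3 100. ] [505.2 201.  100. ]
blank knob [582.1 193.4  95. ]
stand corners [array([631.4, 221.1,  16. ]), array([612.6, 147.6,  16. ]), array([448.5, 190.9,  16. ]), array([468.8, 263. ,  16. ])]
ring [522.7 -91.9  80. ]
base corners [array([569.7,   0.7,  10. ]), array([ 474.4, -191.6,   10. ]), array([483.7,   4.9,  10. ])]
lamp [ 5.251e+02 -4.000e-01  6.000e+01] det [ 516.4 -163.    70. ]
dish [448.  -39.8  16. ] bottle [ 446.9 -164.    75. ] oil [623.90928306 375.2860794   60.        ] bottle
```

Run:
```python
from h import *
for base in (125.5,-54.5):
    for nm,p,y in [('cell',[495,214,75],base),('cellhover',[495,214,200],base),('slot',[523,-92,130],base+21.7),('slothi',[523,-92,200],base+21.7),('home',[523,-92,95],base-38.3),('over',[523,-92,95],base-42)]:
        r=ctrl.ik(p,[180,0,(y+180)%360-180]); print(base,nm,None if r is None else np.round(r,0))
for y in (-150,-120,-90,-60,-30,0,30,60,90,120,150,180):
    r=ctrl.ik([523,-92,200],[180,0,y]); r2=ctrl.ik([495,214,200],[180,0,y]); print(y,None if r is None else np.round(r,0),None if r2 is None else np.round(r2,0))
```

```text
125.5 cell [-51.  14.  26. 110.  -8.  57.  14.]
125.5 cellhover [-53.   7.  27. 102.  -3.  71.  11.]
125.5 slot [-46.  14.  58. 109. -13.  64.  75.]
125.5 slothi [-51.   9.  62. 105.  -8.  72.  71.]
125.5 home [-43.  17.  56. 111. -16.  60.  17.]
125.5 over [-43.  17.  56. 111. -16.  60.  14.]
-54.5 cell [ -84.   29.   70.  111.  -31.   62. -145.]
-54.5 cellhover None
-54.5 slot [-54.  20.  71. 110. -21.  65. -98.]
-54.5 slothi [ -57.   11.   71.  105.  -11.   72. -106.]
-54.5 home [ -56.   32.   79.  112.  -35.   66. -146.]
-54.5 over [ -56.   32.   79.  112.  -35.   66. -149.]
-150 [-49.   8.  60. 104.  -8.  71. 133.] [-46.   7.  19. 102.  -2.  71.  94.]
-120 [ 60.  15. -63. 100.  14.  74. 144.] [-44.   7.  17. 102.  -2.  71. 124.]
-90 None [ 26.  16. -63.  99.  15.  74. 140.]
-60 [ -57.   11.   71.  105.  -11.   72. -133.] None
-30 [ -57.   11.   71.  105.  -11.   72. -103.] [ -89.   14.   71.  104.  -14.   72. -135.]
0 [-49.   8.  61. 104.  -8.  71. -77.] [ -59.    7.   34.  103.   -4.   71. -114.]
30 [-49.   8.  60. 104.  -8.  71. -47.] [-58.   7.  33. 103.  -4.  71. -84.]
60 [-50.   9.  61. 104.  -8.  71. -17.] [-56.   7.  31. 103.  -4.  71. -54.]
90 [-50.   9.  61. 105.  -8.  71.  14.] [-56.   7.  31. 103.  -4.  71. -24.]
120 [-51.   9.  62. 105.  -8.  72.  44.] [-53.   7.  28. 102.  -3.  71.   5.]
150 [-50.   9.  62. 105.  -8.  71.  74.] [-50.   7.  24. 102.  -3.  71.  35.]
180 [-49.   8.  60. 104.  -8.  71. 103.] [-48.   7.  21. 102.  -3.  71.  64.]
```

Run:
```python
from h import *
import json
out={}
t0=ctrl.get_state()['time']
for k,(p,y) in {'s1':([523,-92,210],0),'s2':([523,-92,210],180),'c1':([495,214,215],125.5)}.items():
    ctrl.goto(p,[180,0,y]); ctrl.sleep(0.15)
    im,pose=snap(f'pics/{k}.png'); out[k]=[list(map(float,a)) for a in pose]; s=ctrl.get_state(); print(k,s['time'],s['position'],s['tcp_rot'],s['contact_force'])
    im2=cv2.imread(f'pics/{k}.png')
json.dump(out,open('poses.json','w'))
```

```text
s1 4.125 [523.12241144 -91.57010584 209.97419938] [1.79993859e+02 4.03676135e-03 5.30303029e-02] [0.81570452 0.25341756 0.04797336]
s2 6.725 [523.01165531 -91.82243895 209.92316954] [-1.79996952e+02 -7.50290091e-03 -1.79992654e+02] [-0.31209529 -0.27704703  0.54141279]
c1 8.325 [495.38205889 213.11544229 214.91838739] [-1.79988782e+02  6.25222385e-03  1.25430207e+02] [ 0.32959929 -0.1253713   0.08783987]
```

View pics/s1.png

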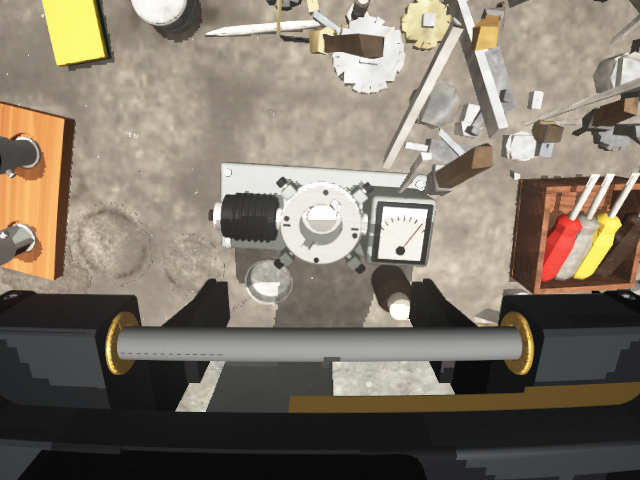

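View pics/s2.png

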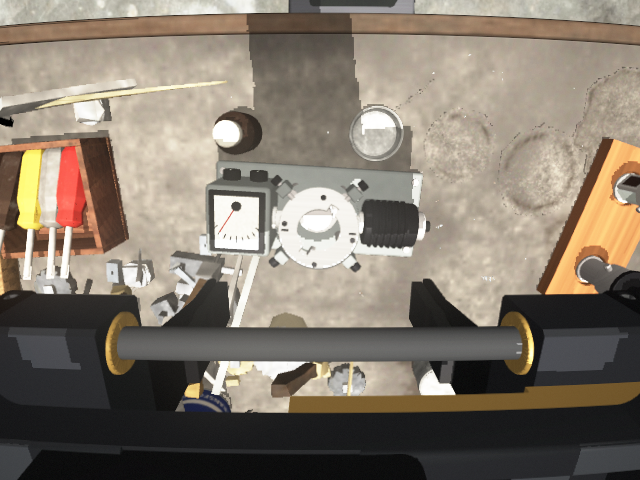

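View pics/c1.png

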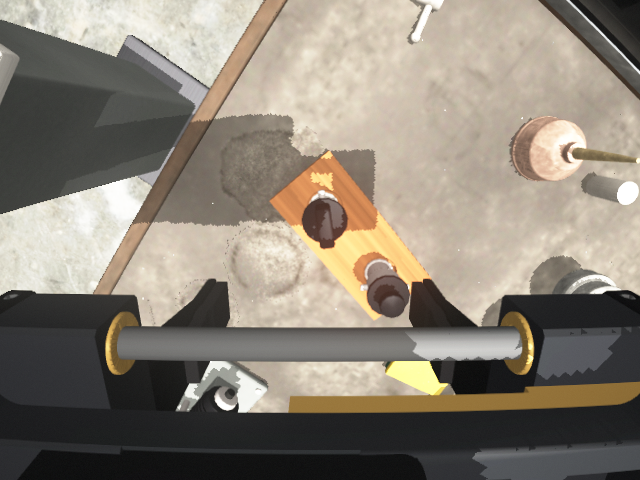

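Run:
```python
import cv2, numpy as np
a=cv2.imread("pics/s1.png")[165:275,205:445]; b=cv2.imread("pics/s2.png")[165:275,200:440]
f=lambda x,s:cv2.resize(x,None,fx=s,fy=s,interpolation=cv2.INTER_CUBIC)
cv2.imwrite("pics/s12.png",np.vstack([f(a[:,60:170],5)[:,:], ])[:, :]); 
cv2.imwrite("pics/s1z.png",np.hstack([f(a[5:105,65:170],3.8),f(b[5:105,65:170],3.8)]))
cv2.imwrite("pics/c1z.png",f(cv2.imread("pics/c1.png")[180:260,280:370],7))
```

```text
(no output)
```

View pics/s1z.png

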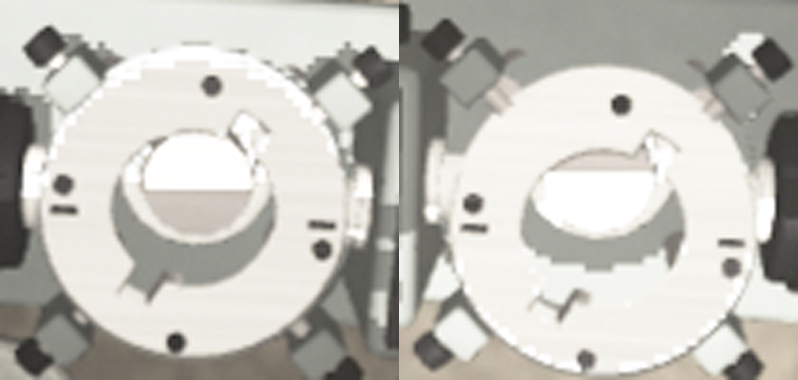

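View pics/c1z.png

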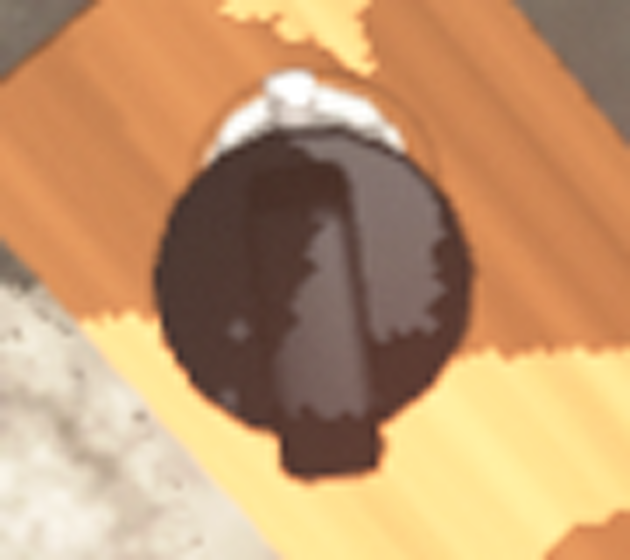

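```bash
cat >> h.py <<'E'
def rect(im,name,c,z,half,ppm,pose=None,yaw=0):
    """orthorectify onto plane z: image right = dir yaw, up = yaw+90"""
    n=int(2*half*ppm); a=np.radians(yaw); g=(np.arange(n)-n/2+.5)/ppm
    U,V=np.meshgrid(g,-g); X=c[0]+U*np.cos(a)-V*np.sin(a); Y=c[1]+U*np.sin(a)+V*np.cos(a)
    C,R,t=camRt(name,pose); f,cx,cy,k=intr(C)
    P=np.stack([X,Y,np.full_like(X,z)],-1)@R.T+t; x=P[...,:2]/P[...,2:]; r=(x**2).sum(-1,keepdims=True); x=x*(1+k*r)
    return cv2.remap(im,(f*x[...,0]+cx).astype(np.float32),(f*x[...,1]+cy).astype(np.float32),cv2.INTER_CUBIC)
E
python3 - <<'E'
from h import *
import json
P=json.load(open('poses.json'))
o=[rect(cv2.imread(f'pics/{k}.png'),'wrist',(523,-92),80,40,5,P[k]) for k in('s1','s2')]
for i in o:
    cv2.line(i,(200,0),(200,400),(0,0,255),1);cv2.line(i,(0,200),(400,200),(0,0,255),1)
cv2.imwrite('pics/rs.png',np.hstack(o))
o=rect(cv2.imread('pics/c1.png'),'wrist',(495,214),100,30,10,P['c1'],35.5)
cv2.line(o,(300,0),(300,600),(0,0,255),1);cv2.line(o,(0,300),(600,300),(0,0,255),1)
cv2.imwrite('pics/rc.png',o)
E
```

```text
(no output)
```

View pics/rs.png

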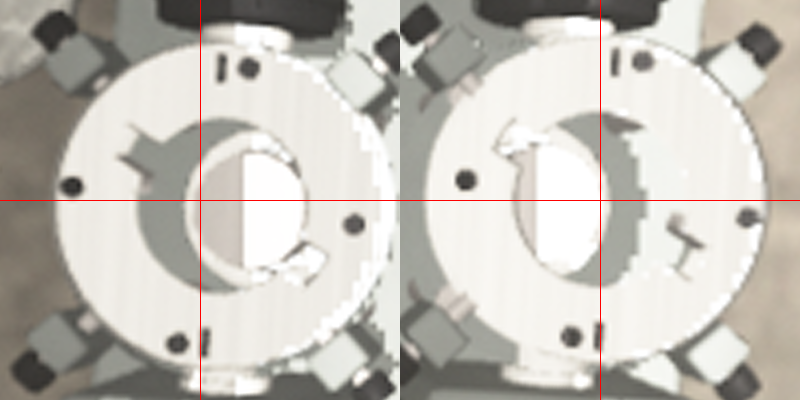

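View pics/rc.png

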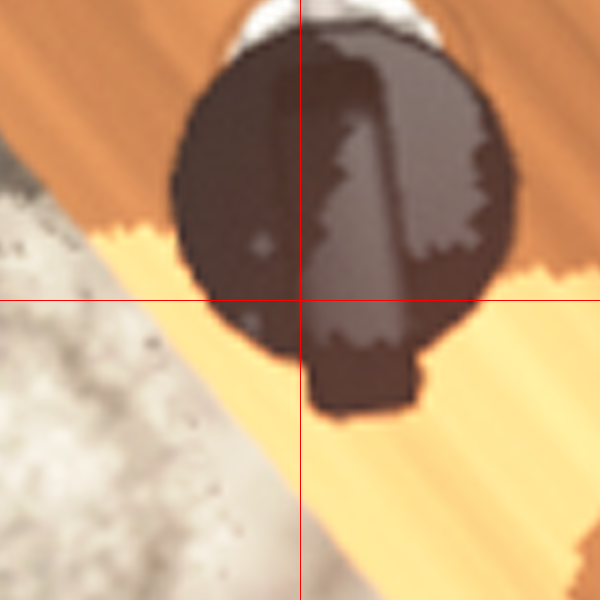

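Run:
```python
from h import *
import json
P=json.load(open('poses.json'))
im=cv2.imread('pics/c1.png')
# rect at z=73 and z=100 with enhanced contrast
o=[]
for z in (73,100):
    r=rect(im,'wrist',(495,214),z,25,8,P['c1'],42.5)
    r=np.clip(255*(r/255.)**0.5,0,255).astype(np.uint8)
    for k in range(0,400,80): cv2.line(r,(k,0),(k,400),(0,0,255),1);cv2.line(r,(0,k),(400,k),(0,0,255),1)
    o.append(r)
cv2.imwrite('pics/rc2.png',np.hstack(o))
```

```text
(no output)
```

View pics/rc2.png

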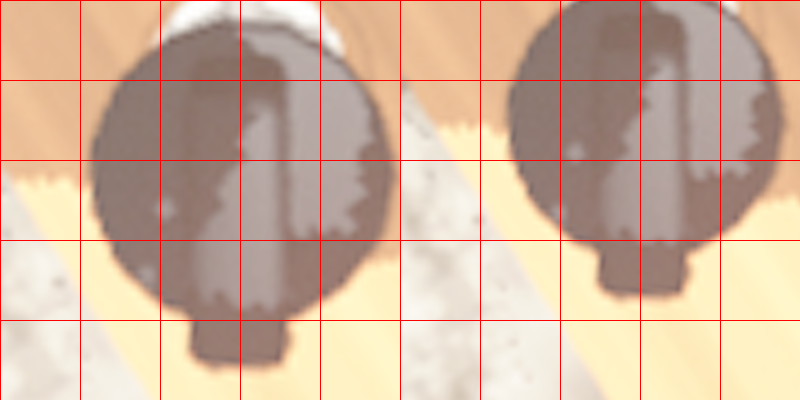

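Run:
```python
from h import *
ctrl.command_gripper(45)
ctrl.goto([496.1,219.6,165],[180,0,132.5]); ctrl.sleep(.15)
im,pose=snap('pics/c2.png'); im=im[:,:,::-1]
s=ctrl.get_state(); print(s['time'],s['position'],s['tcp_rot'],s['finger_gap'])
o=[]
for z in (73,100):
    r=rect(im,'wrist',(496.1,219.6),z,25,8,pose,42.5)
    r=np.clip(255*(r/255.)**0.5,0,255).astype(np.uint8)
    for k in range(0,400,80): cv2.line(r,(k,0),(k,400),(0,0,255),1);cv2.line(r,(0,k),(400,k),(0,0,255),1)
    o.append(r)
cv2.imwrite('pics/rc3.png',np.hstack(o))
```

```text
9.8 [496.86835621 220.02945504 166.72086411] [1.79888393e+02 5.01304185e-02 1.32405221e+02] 45.04388578928507
```

View pics/rc3.png

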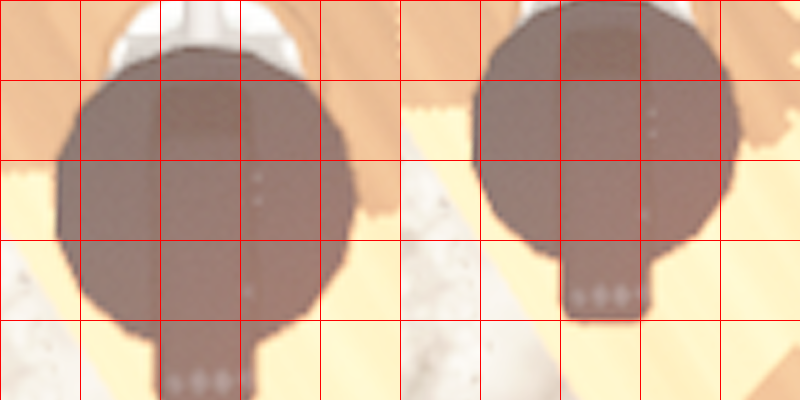

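View pics/c2.png

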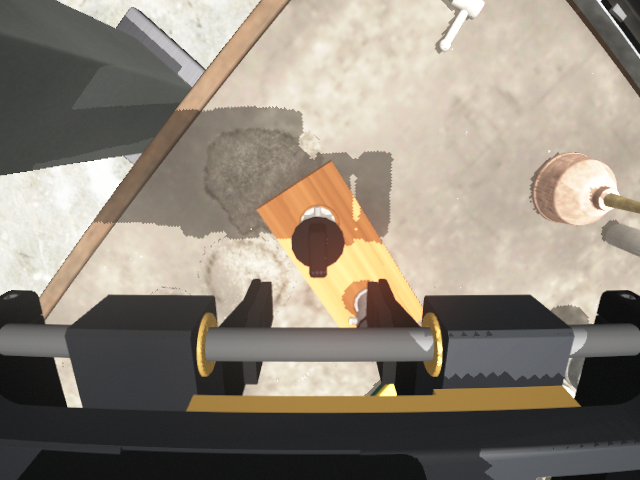

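Run:
```python
from h import *
ctrl.movel([496,219.7,110],vel=120,orientation=[180,0,132.5])
ctrl.movel([496,219.7,76.3],vel=60)
ctrl.sleep(.2)
s=ctrl.get_state(); print(s['time'],s['position'],s['tcp_rot'],s['contact_force'])
ctrl.command_gripper(10); ctrl.sleep(.2)
s=ctrl.get_state(); print(s['time'],s['position'],s['contact_force'],s['torque'],s['finger_gap'])
im,pose=snap('pics/g1.png')
im=ctrl.read_camera('side'); cv2.imwrite('pics/g1s.png',cv2.resize(im[190:290,230:350,::-1],None,fx=6,fy=6,interpolation=cv2.INTER_CUBIC))
```

```text
11.3167 [496.22137607 219.80573604  76.62326932] [1.79971037e+02 1.56078273e-02 1.32497502e+02] [-0.60346103  0.08460012 -0.47431832]
12.2583 [495.98293418 219.70918483  76.27954007] [-0.64125327  0.65718184 -0.2590776 ] [-0.02957436 -0.05584756  0.01472824] 11.554290020244277
```

View pics/g1.png

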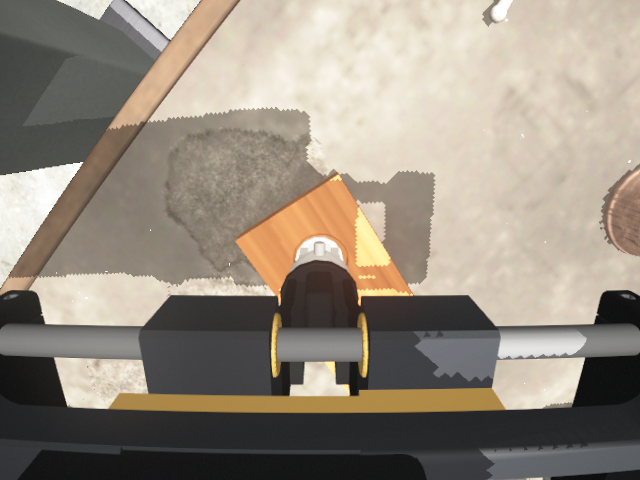

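View pics/g1s.png

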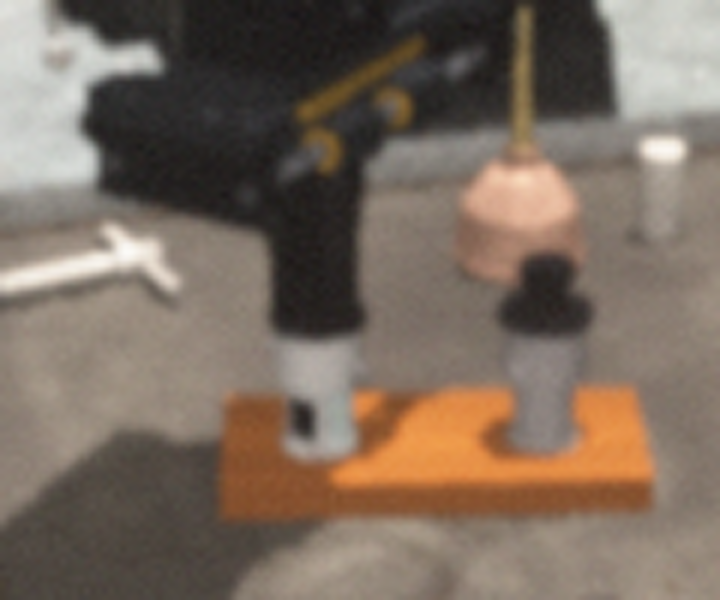

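Run:
```python
from h import *
im=cv2.imread('pics/g1.png')
pose=([495.98,219.71,76.28],[180,0,132.5])
r=rect(im,'wrist',(496,219.7),52,32,6,pose,42.5)
for k in range(0,384,48): cv2.line(r,(k,0),(k,384),(0,0,255),1);cv2.line(r,(0,k),(384,k),(0,0,255),1)
cv2.imwrite('pics/g1r.png',cv2.resize(r,None,fx=1.5,fy=1.5))
ctrl.movel([496,219.7,195],vel=120)
ctrl.goto([525.1,-92.4,180],[180,0,146.7]); ctrl.sleep(.3)
im,pose=snap('pics/h1.png')
s=ctrl.get_state(); print(s['time'],s['position'],s['tcp_rot'],s['contact_force'],s['torque'],s['finger_gap'])
for n in('side','top'):
    i=ctrl.read_camera(n); cv2.imwrite(f'pics/h1{n}.png',i[:,:,::-1])
r=rect(im[:,:,::-1],'wrist',(525.1,-92.4),80,40,10,pose,-3.3)
cv2.imwrite('pics/h1r.png',r[:600])
```

```text
15.05 [525.22018048 -91.75760675 180.06830866] [1.79998826e+02 7.61655287e-03 1.46757745e+02] [ 0.11644442 -0.24806947 -2.57541784] [ 0.02085962  0.00199258 -0.04661121] 12.015864474316414
```

View pics/g1r.png

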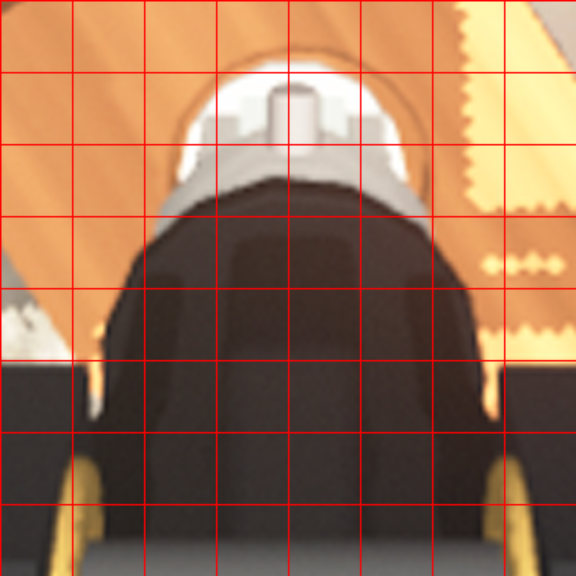

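View pics/h1.png

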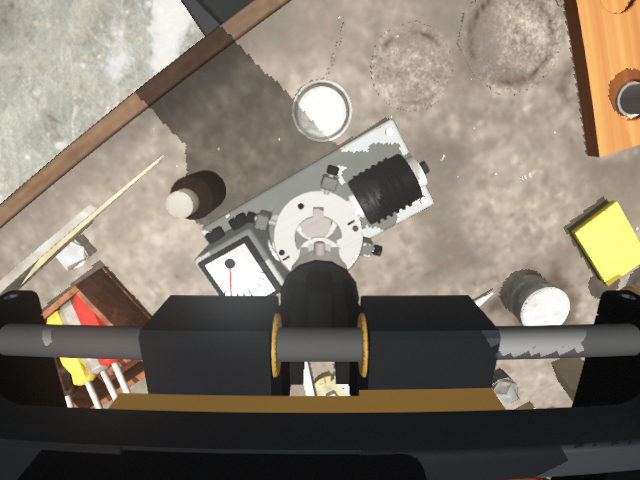

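View pics/h1side.png

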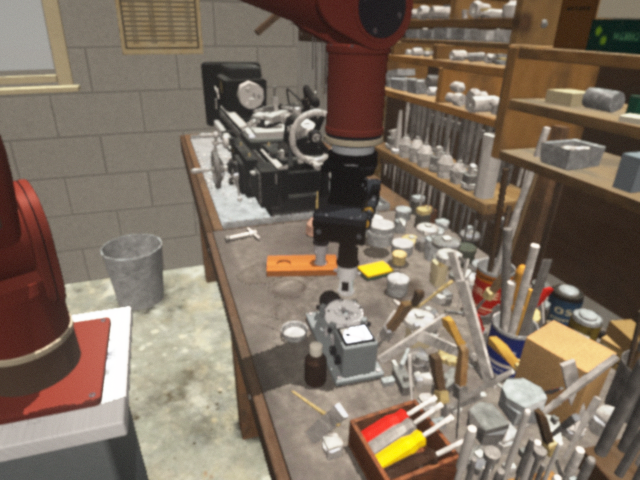

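Run:
```python
from h import *
ctrl.movel([525.1,-92.4,150],vel=80,orientation=[180,0,146.7]); ctrl.sleep(.25)
im,pose=snap('pics/i1.png')
s=ctrl.get_state(); print(s['time'],s['position'],s['tcp_rot'],s['contact_force'],s['torque'],s['finger_gap'])
r=rect(im[:,:,::-1],'wrist',(525.1,-92.4),80,37,8,pose,56.7)
for k in range(-32,33,8):
    p=int((k+37)*8); cv2.line(r,(p,0),(p,592),(0,0,255),1);cv2.line(r,(0,p),(592,p),(0,0,255),1)
cv2.imwrite('pics/i1r.png',r)
z=pose[0][2]-66.3+42
r2=rect(im[:,:,::-1],'wrist',pose[0],z,37,8,pose,56.7)
for k in range(-32,33,8):
    p=int((k+37)*8); cv2.line(r2,(p,0),(p,592),(0,0,255),1);cv2.line(r2,(0,p),(592,p),(0,0,255),1)
cv2.imwrite('pics/i1p.png',r2)
i=ctrl.read_camera('side'); cv2.imwrite('pics/i1s.png',cv2.resize(i[230:350,280:420,::-1],None,fx=5,fy=5,interpolation=cv2.INTER_CUBIC))
```

```text
15.975 [525.31061599 -92.45374004 150.32461809] [1.79994992e+02 3.26121415e-02 1.46695308e+02] [ 0.01069974  0.06290369 -1.87017316] [ 0.03053675  0.04445653 -0.02644436] 11.341343586736492
```

View pics/i1r.png

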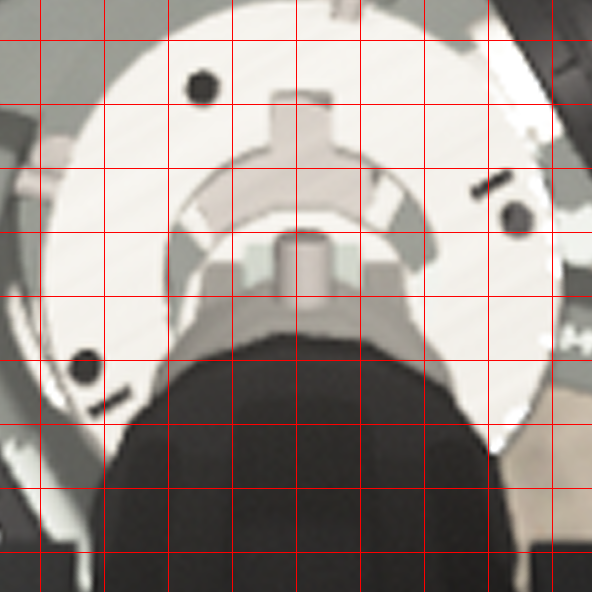

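View pics/i1p.png

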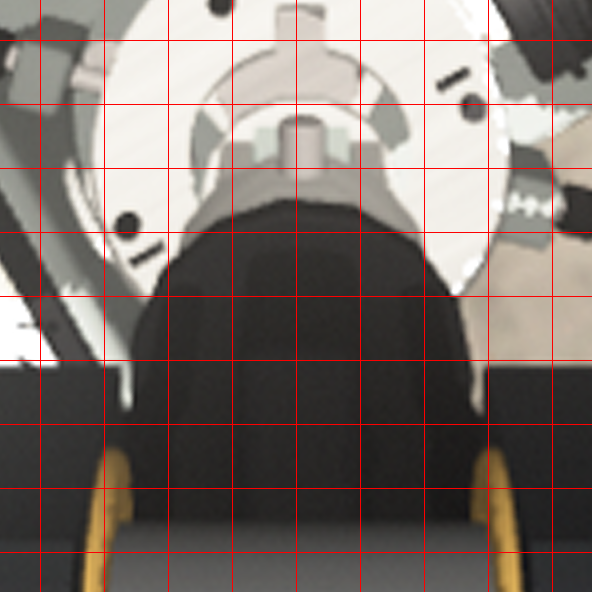

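View pics/i1s.png

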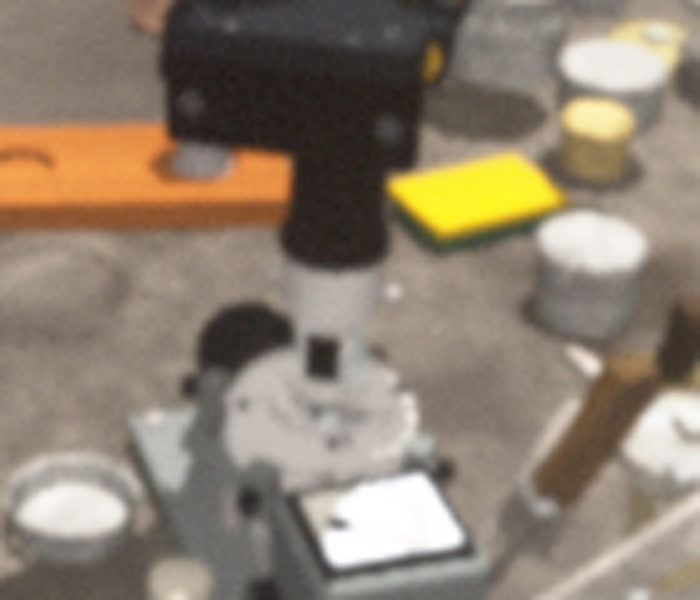

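Run:
```python
from h import *
for z in (80,84,90,125,146,160):
    p=proj('side',[525.1,-92.4,z]); print(z,p.round(2),((p-[280,230])*5).round(0))
print(proj('side',[524.3,-91.9,125])-proj('side',[525.1,-92.4,125]))
i=cv2.imread('pics/i1s.png')
cv2.imwrite('pics/i1s2.png',cv2.resize(i[220:500,200:460],None,fx=3,fy=2.1,interpolation=cv2.INTER_CUBIC)) 
# row profiles
g=cv2.cvtColor(i,cv2.COLOR_BGR2GRAY).astype(float)
```

```text
80 [343.98 310.04] [320. 400.]
84 [344.08 308.15] [320. 391.]
90 [344.25 305.31] [321. 377.]
125 [345.21 288.3 ] [326. 292.]
146 [345.8  277.74] [329. 239.]
160 [346.21 270.56] [331. 203.]
[-0.54138378 -0.07311978]
```

View pics/i1s2.png

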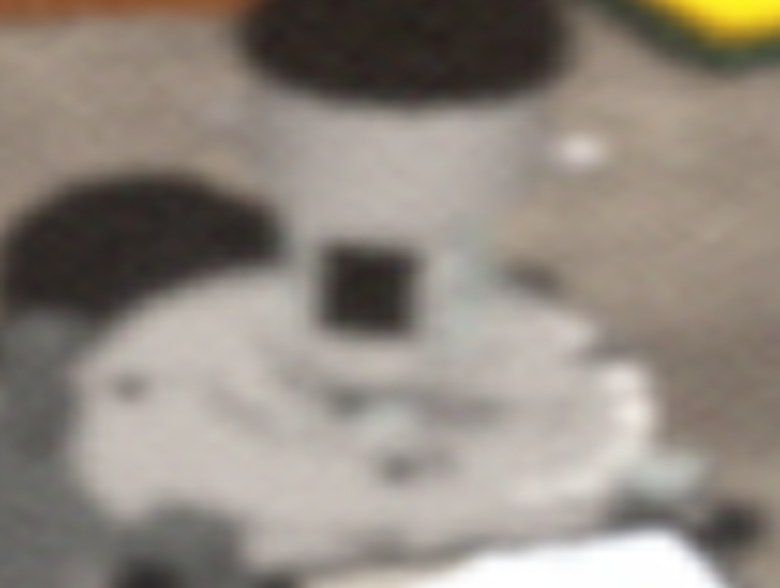

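Run:
```python
from h import *
o=[180,0,146.7]
ctrl.movel([524.05,-91.7,150],vel=40,orientation=o)
f0=None
fl=[]
for _ in range(6): fl.append(ctrl.get_state()['contact_force']); ctrl.sleep(.02)
f0=np.mean(fl,0); print('f0',f0)
for z in (135,128,122,117.5):
    ctrl.movel([524.05,-91.7,z],vel=60); s=ctrl.get_state(); f=s['contact_force']-f0; print(z,f.round(2),s['torque'].round(3))
    if np.linalg.norm(f)>5: break
ctrl.sleep(.2)
im,pose=snap('pics/j1.png')
s=ctrl.get_state(); print(s['time'],s['position'],s['tcp_rot'],s['contact_force']-f0)
r=rect(im[:,:,::-1],'wrist',(525.1,-92.4),80,37,8,pose,56.7)
for k in range(-32,33,8):
    p=int((k+37)*8); cv2.line(r,(p,0),(p,592),(0,0,255),1);cv2.line(r,(0,p),(592,p),(0,0,255),1)
cv2.imwrite('pics/j1r.png',r)
i=ctrl.read_camera('side'); cv2.imwrite('pics/j1s.png',cv2.resize(i[250:350,290:410,::-1],None,fx=6,fy=6,interpolation=cv2.INTER_CUBIC))
```

```text
f0 [-0.13575092  0.28084266 -1.89595503]
135 [-0.78 -0.65  0.23] [ 0.006  0.011 -0.061]
128 [-1.07 -0.74  0.22] [0.011 0.012 0.02 ]
122 [-0.06 -0.22  1.8 ] [-0.035 -0.057  0.003]
117.5 [ 0.43 -0.26 -0.31] [-0.027  0.002 -0.006]
17.7917 [524.14190448 -91.7085129  117.62133689] [1.79996759e+02 1.09443581e-02 1.46699679e+02] [0.56513159 0.57837057 1.45779467]
```

View pics/j1r.png

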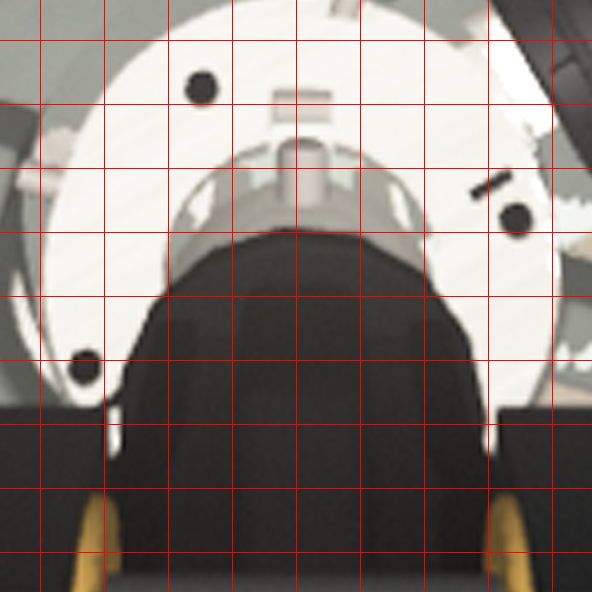

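View pics/j1s.png

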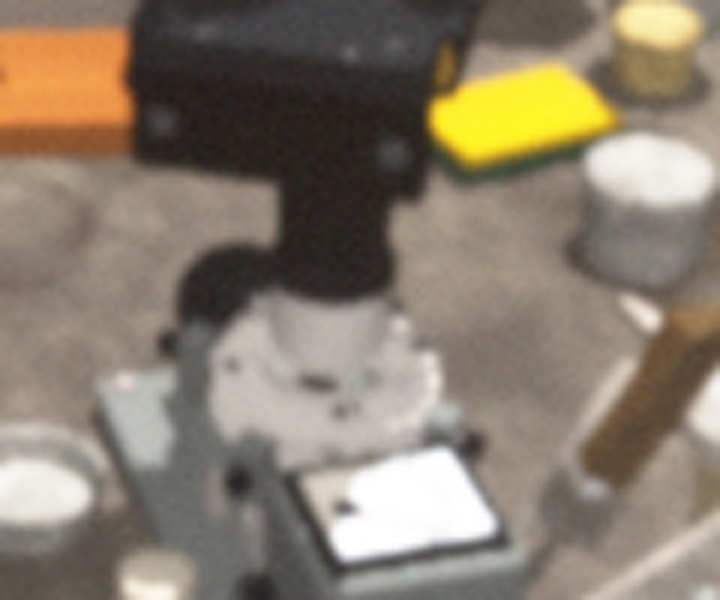

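```bash
cat >> h.py <<'E'
F0=np.array([-0.14,0.28,-1.9])
def F(n=4):
    a=[];b=[]
    for _ in range(n):
        s=ctrl.get_state(); a.append(s['contact_force']);b.append(s['torque']); ctrl.sleep(.01)
    return np.mean(a,0)-F0,np.mean(b,0)
E
python3 - <<'E'
from h import *
o=[180,0,146.7]
for z in (115,113,112,111,110,109,108,107,106,105,104):
    ctrl.movel([523.85,-91.58,z],vel=25,orientation=o); f,t=F(); p=ctrl.get_state()
    print(z,p['position'].round(2),f.round(2),t.round(3),round(p['finger_gap'],2))
    if f[2]>5 or np.hypot(*f[:2])>6: break
print(p['time'])
E
```

```text
115 [523.75 -91.58 114.88] [ 0.04 -0.13  0.13] [-0.013 -0.001  0.024] 11.83
113 [523.8  -91.57 112.91] [ 0.35 -0.34 -0.11] [-0.03  -0.021  0.008] 11.66
112 [523.83 -91.58 111.97] [-0.06 -0.28 -0.05] [-0.022  0.011 -0.008] 11.68
111 [523.84 -91.56 110.96] [ 0.36 -0.41 -0.5 ] [-0.038 -0.028 -0.01 ] 11.39
110 [523.83 -91.59 109.97] [ 0.13 -0.9   0.23] [-0.021  0.001  0.023] 11.82
109 [523.84 -91.57 108.98] [ 0.55 -0.6   0.04] [-0.015 -0.009 -0.004] 11.71
108 [523.81 -91.59 107.95] [ 0.37 -0.51 -0.17] [-0.028  0.004 -0.001] 11.36
107 [523.81 -91.55 106.95] [-0.07 -0.23 -0.  ] [-0.038 -0.005  0.014] 11.9
106 [523.83 -91.57 105.97] [-0.13 -0.3  -0.11] [-0.018  0.002 -0.02 ] 12.2
105 [523.83 -91.53 104.97] [ 0.07 -0.39  0.32] [-0.029  0.049  0.004] 12.18
104 [524.03 -91.52 104.23] [ 0.08 -0.49  3.47] [-0.021  0.14   0.016] 11.56
20.9583
```

Run:
```python
from h import *
o=[180,0,146.7]
for z in (103,101.5,100,98,96,94.5,93.5,92.8,92.3):
    ctrl.movel([523.85,-91.58,z],vel=25,orientation=o); f,t=F(); p=ctrl.get_state()
    print(z,p['position'].round(2),f.round(2),t.round(3),round(p['finger_gap'],2))
    if f[2]>13 or np.hypot(*f[:2])>7: break
print(p['time'])
i=ctrl.read_camera('side'); cv2.imwrite('pics/k1s.png',cv2.resize(i[250:350,290:410,::-1],None,fx=6,fy=6,interpolation=cv2.INTER_CUBIC))
```

```text
103 [524.01 -91.57 103.11] [0.57 0.01 3.82] [-0.004  0.037 -0.011] 11.94
101.5 [523.97 -91.55 101.53] [0.31 0.08 4.33] [-0.009 -0.012  0.003] 11.69
100 [523.95 -91.56 100.01] [ 0.55 -0.22  5.22] [-0.007 -0.068  0.007] 11.67
98 [523.98 -91.54  98.01] [0.58 0.04 5.85] [ 0.017 -0.112 -0.016] 11.89
96 [523.96 -91.54  96.1 ] [0.62 0.06 6.16] [-0.005 -0.078  0.024] 11.98
94.5 [523.97 -91.56  94.65] [-0.2  -0.25  7.3 ] [ 0.012 -0.048  0.01 ] 11.55
93.5 [524.   -91.58  93.72] [0.09 0.55 7.77] [0.015 0.024 0.002] 11.57
92.8 [524.02 -91.55  93.05] [-0.09 -0.16  7.74] [ 0.014  0.046 -0.017] 11.47
92.3 [523.99 -91.54  92.54] [-0.11 -0.04  8.24] [0.034 0.039 0.002] 11.74
23.5083
```

View pics/k1s.png

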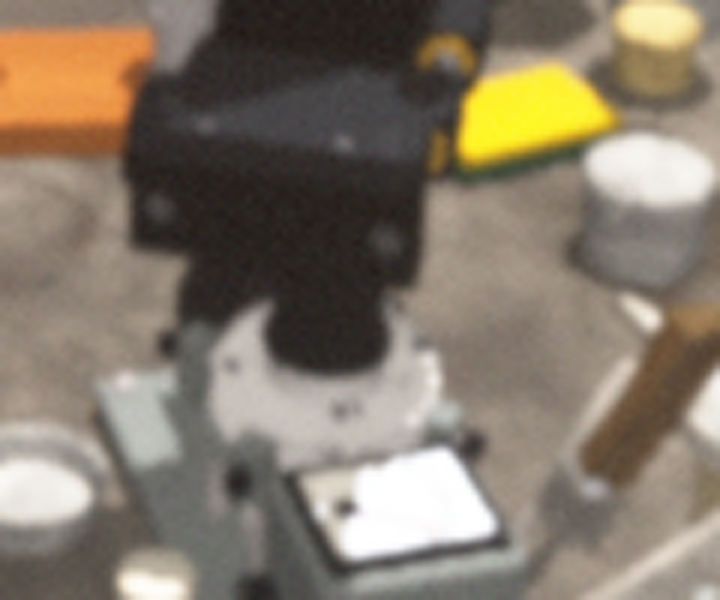

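Run:
```python
from h import *
def P(y,z,d=1.5):
    a=np.radians(y); return [525.1+d*np.cos(a),-92.4+d*np.sin(a),z]
z=91.5
ctrl.movel(P(146.7,z),vel=25,orientation=[180,0,146.7]); f,t=F(); p=ctrl.get_state(); print(p['position'].round(2),f.round(2),t.round(3))
if f[2]<13:
  for y in (142,136,130,123,116,109,102,96,91,88.5):
    ctrl.movel(P(y,z),vel=12,orientation=[180,0,y]); f,t=F(); p=ctrl.get_state()
    print(y,p['position'].round(2),p['tcp_rot'][2].round(1),f.round(2),t.round(3),round(p['finger_gap'],2),round(p['time'],1))
    if f[2]>13 or np.hypot(*f[:2])>7 or abs(t[2])>.25: break
```

```text
[524.   -91.58  91.77] [0.38 0.13 8.38] [ 0.031  0.071 -0.04 ]
142 [524.13 -91.55  91.83] 142.0 [-0.3  -0.19  8.7 ] [-0.065  0.082 -0.051] 11.89 24.1
136 [524.26 -91.47  91.88] 136.0 [-0.02 -0.26  8.31] [-0.121  0.058 -0.033] 11.78 24.4
130 [524.38 -91.39  91.9 ] 130.0 [-0.32  0.03  8.69] [-0.145  0.043 -0.045] 11.82 24.7
123 [524.54 -91.29  91.9 ] 123.0 [-0.15 -1.11  9.4 ] [-0.174  0.05  -0.049] 11.9 25.0
116 [524.66 -91.22  91.87] 116.0 [-0.27 -0.86  8.85] [-0.184  0.055 -0.05 ] 11.29 25.3
109 [524.83 -91.14  91.89] 109.0 [-0.1  -0.76  8.57] [-0.199  0.087 -0.044] 11.91 25.6
102 [525.06 -91.12  91.91] 102.0 [ 0.23 -0.29  8.92] [-0.191  0.048 -0.01 ] 11.65 25.9
96 [525.21 -91.09  91.91] 96.0 [-0.12 -0.81  8.86] [-0.197  0.097 -0.013] 11.4 26.2
91 [525.34 -91.1   91.92] 91.0 [ 0.11 -0.62  8.45] [-0.22   0.084 -0.005] 12.14 26.5
88.5 [525.41 -91.11  91.9 ] 88.5 [ 0.22 -0.47  8.57] [-0.196  0.076 -0.021] 11.65 26.8
```

Run:
```python
from h import *
def P(y,z,d=1.5):
    a=np.radians(y); return [525.1+d*np.cos(a),-92.4+d*np.sin(a),z]
z=91.5; b=None
for y in (87,86,85.3,84.6,84,83.4,82.8,82.2):
    ctrl.movel(P(y,z),vel=8,orientation=[180,0,y]); f,t=F(8); p=ctrl.get_state()
    print(y,p['tcp_rot'][2].round(2),f.round(2),t.round(3),round(p['finger_gap'],2),round(p['time'],1))
    if b is None:b=t[2]
    if abs(t[2]-b)>.12: break
```

```text
87 86.99 [ 0.15 -0.72  8.78] [-0.197  0.049 -0.01 ] 11.51 27.1
86 85.99 [-0.33 -0.58  8.46] [-0.217  0.073 -0.011] 11.62 27.4
85.3 85.3 [-0.08 -0.55  8.41] [-0.219  0.045 -0.002] 11.68 27.8
84.6 84.59 [ 0.27 -0.57  8.47] [-0.231  0.069  0.023] 11.82 28.1
84 83.99 [ 0.2  -0.8   8.92] [-0.24   0.075  0.034] 11.97 28.4
83.4 83.4 [-0.39 -0.59  8.71] [-0.206  0.151  0.073] 11.73 28.7
82.8 82.81 [-0.12 -0.47  8.76] [-0.207  0.181  0.152] 11.68 29.0
```

Run:
```python
from h import *
def P(y,z,d=1.5):
    a=np.radians(y); return [525.1+d*np.cos(a),-92.4+d*np.sin(a),z]
ctrl.movel(P(86.6,91.5),vel=8,orientation=[180,0,86.6]); f,t=F(6); print('back',f.round(2),t.round(3))
for z in (92.5,93.5,94.3,95,95.5,96,96.4,96.8,97.2):
    ctrl.movel(P(86.6,z),vel=15,orientation=[180,0,86.6]); f,t=F(6); p=ctrl.get_state()
    print(z,p['position'].round(2),f.round(2),t.round(3),round(p['finger_gap'],2),round(p['time'],1))
    if f[2]<4 or np.hypot(*f[:2])>6: break
im,pose=snap('pics/l1.png'); r=rect(im[:,:,::-1],'wrist',(525.1,-92.4),80,37,8,pose,-3.3); cv2.imwrite('pics/l1r.png',r)
```

```text
back [ 0.05 -0.57  8.45] [-0.116  0.111  0.035]
92.5 [525.41 -91.03  92.87] [ 0.2  -0.58  8.41] [-0.132  0.105  0.041] 11.62 29.6
93.5 [525.4  -91.04  93.83] [ 0.18 -0.65  7.97] [-0.148  0.059  0.041] 11.5 29.9
94.3 [525.39 -91.01  94.61] [ 0.21 -0.56  7.53] [-0.145  0.035  0.038] 11.78 30.2
95 [525.38 -91.03  95.28] [ 0.02 -0.25  7.37] [-0.131 -0.005  0.046] 11.86 30.5
95.5 [525.38 -91.02  95.76] [ 0.41 -0.32  7.18] [-0.159 -0.027  0.028] 11.49 30.8
96 [525.34 -91.    96.16] [ 0.79 -0.7   7.41] [-0.216 -0.112  0.019] 11.76 31.1
96.4 [525.26 -91.01  96.36] [ 1.91 -0.53  4.85] [-0.282 -0.389  0.038] 11.57 31.4
96.8 [525.16 -90.96  96.55] [ 3.32 -0.97 -0.05] [-0.361 -0.876  0.002] 12.03 31.7
```

View pics/l1r.png

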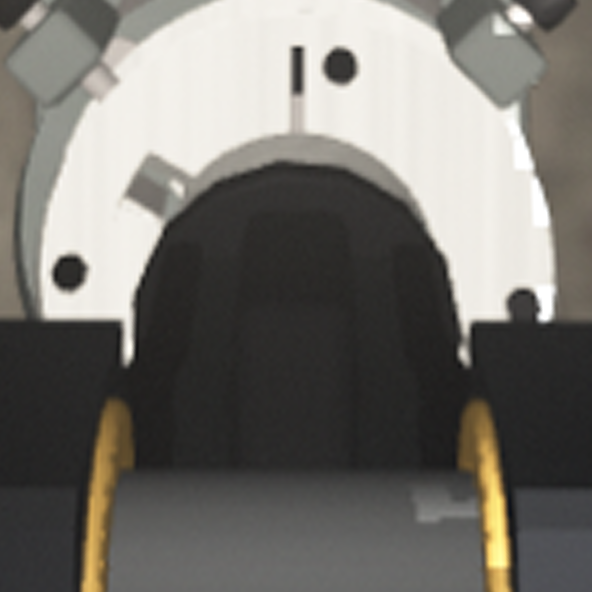

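Run:
```python
from h import *
def P(y,z,d=1.5):
    a=np.radians(y); return [525.1+d*np.cos(a),-92.4+d*np.sin(a),z]
ctrl.movel(P(86.6,96.3),vel=15,orientation=[180,0,86.6]); f,t=F(6); print(f.round(2),t.round(3))
ctrl.command_gripper(30); ctrl.sleep(.2); f,t=F(6); p=ctrl.get_state(); print(p['position'],f.round(2),t.round(3),p['finger_gap'])
ctrl.movel(P(86.6,125),vel=60); f,t=F(6); print(f.round(2),t.round(3))
ctrl.movel(P(86.6,210),vel=120); ctrl.sleep(.2)
im,pose=snap('pics/m1.png')
o=[rect(im[:,:,::-1],'wrist',(525.1,-92.4),z,37,8,pose,-3.3) for z in (80,120)]
for r in o:
    for k in range(-32,33,8):
        p=int((k+37)*8); cv2.line(r,(p,0),(p,592),(0,0,255),1);cv2.line(r,(0,p),(592,p),(0,0,255),1)
cv2.imwrite('pics/m1a.png',o[0]);cv2.imwrite('pics/m1b.png',o[1])
i=ctrl.read_camera('side'); cv2.imwrite('pics/m1s.png',cv2.resize(i[250:350,290:410,::-1],None,fx=6,fy=6,interpolation=cv2.INTER_CUBIC))
print(ctrl.get_state()['time'])
```

```text
[ 2.11 -1.33  3.44] [-0.413 -0.508  0.045]
[525.19805792 -90.91023792  96.31020479] [ 0.26 -0.5   1.5 ] [-0.082  0.049 -0.006] 30.04479615566702
[ 0.19 -0.23  1.63] [-0.102  0.057 -0.003]
34.8
```

View pics/m1a.png

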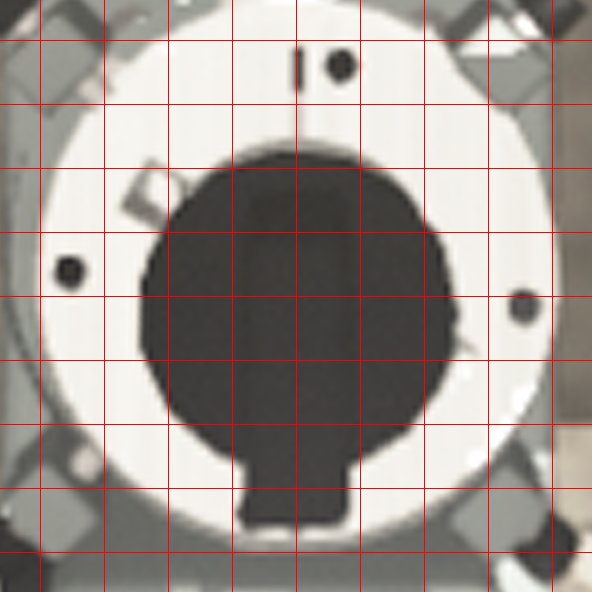

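View pics/m1b.png

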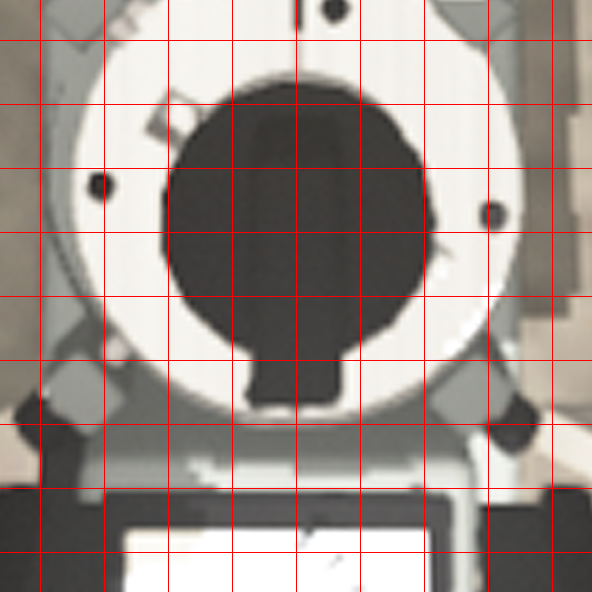

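View pics/m1s.png

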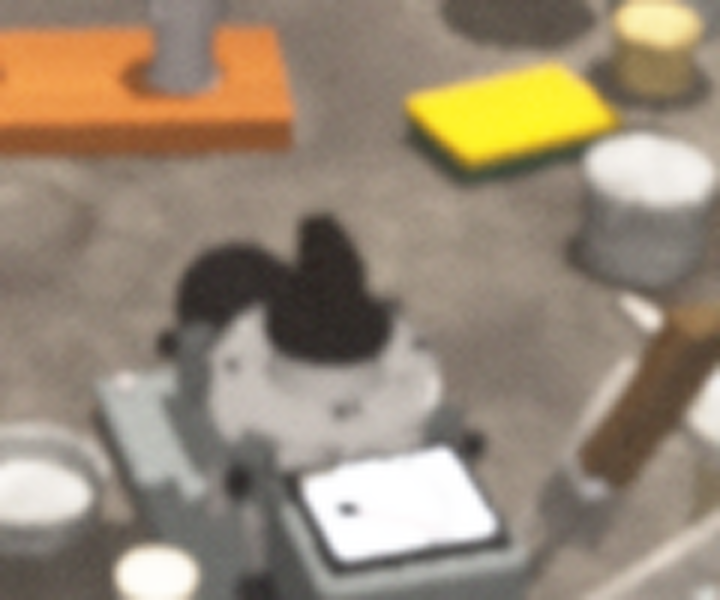

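Run:
```python
from h import *
for z0 in (30,27):
  for s in (-16,16):
    a=np.radians(86.7); p=proj('side',[525.1+s*np.cos(a),-92.4+s*np.sin(a),z0+90]); print(z0,s,((p-[290,250])*6).round(0))
  p=proj('side',[525.1,-92.4,z0+60.5]); print('flange',((p-[290,250])*6).round(0))
print('ring',((proj('side',[525.1,-92.4,80])-[290,250])*6).round(0))
ctrl.goto([480,60,300],[180,0,86.6]); ctrl.sleep(.2)
b=ctrl.read_camera('top'); cv2.imwrite('pics/n_top.png',cv2.resize(b[160:340,240:510,::-1],None,fx=2.9,fy=2.9,interpolation=cv2.INTER_CUBIC))
b=ctrl.read_camera('side'); cv2.imwrite('pics/n_side.png',cv2.resize(b[180:420,180:440,::-1],None,fx=3,fy=2.5,interpolation=cv2.INTER_CUBIC))
b=b[:,:,::-1]; cv2.imwrite('pics/n_sz.png',cv2.resize(b[265:345,310:385],None,fx=7,fy=7,interpolation=cv2.INTER_CUBIC))
print(ctrl.get_state()['time'])
```

```text
30 -16 [349. 274.]
30 16 [313. 216.]
flange [326. 330.]
27 -16 [348. 283.]
27 16 [312. 225.]
flange [325. 339.]
ring [324. 360.]
35.8583
```

View pics/n_top.png

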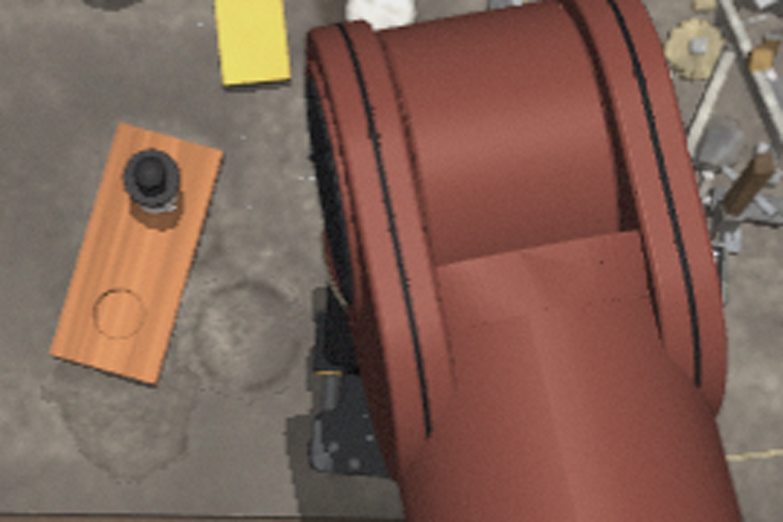

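View pics/n_side.png

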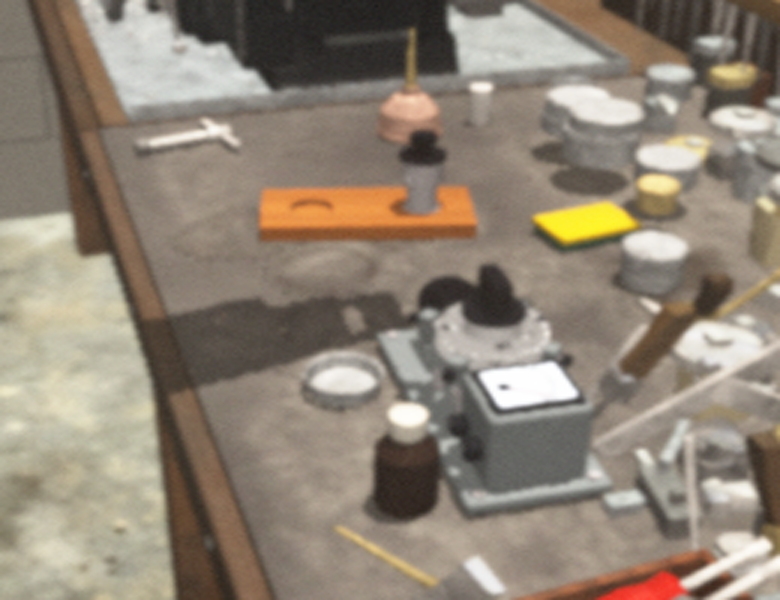

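View pics/n_sz.png

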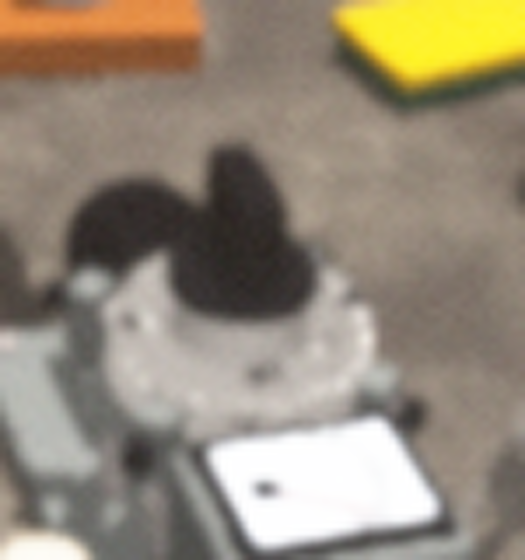

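Run:
```python
from workcell import ctrl
ctrl.sleep(.3); print(ctrl.get_state()['joint_vel'].round(2)); print(ctrl.hand_in())
```

```text
[-0.08 -0.05 -0.17  0.04 -0.02 -0.01 -0.03]
the job is handed in; nothing more can be done
None
```

The cell is standing home in the photometer's bayonet socket, with its clear faces along the light path. I handed the job in at about 36 s. No verdict is reported back.

**What I did:**
- Gripped the cell by its bar.
- Lowered its pins through the slots without any side load.
- Pressed against the spring with about 8.5 N, 9.4 N at most.
- Turned it clockwise to the stop, which I felt at about 0.15 N m, around 3° past the notches.
- Eased it back about 4° to line up with the notches, let it rise until the pins bore in them, then released it and drew clear.

**Checks that agreed:**
- **Height:** the pins bore at the tool height predicted for home (96.4 mm against 96.3 mm). In the side picture the bar top was within about a pixel of the predicted home row.
- **Direction:** in the wrist picture the bar lies along the notch marks to within about 1°.
- **Release:** the wrist force changed by about the cell's weight when I opened the fingers.
- **Other things:** the blank, dish, bottle, oil can and chuck key look unmoved in the final side picture. The arm blocked the top camera's view of the photometer, dish and bottle.

**What disagreed:**
- **Cell in the grip:** wrist-camera estimates of its position along the bar differed by 1 to 2 mm between the bar's top and the lower parts. I used an offset of about 1.5 mm, which the side camera supported, and it went in without jamming.
- **Bearing load:** as the pins first bore in the notches there was a slight side load of about 3 N and 0.9 N m, so the cell may have been a little tilted against the grip. I lowered it about 0.5 mm before releasing; about 2 N and 0.5 N m of that load was still there when I opened the fingers.

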